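# Stow the saucepan and spill tray of a van cooker for the drive

### The job

The van is about to drive off: make the cooker safe for the road. Slide the lidded saucepan sideways along the grate, without lifting it, off the open burner and into the sprung pan holder at the small burner until it is fully home against the back of the holder and both jaws have sprung shut behind it, and push the spill tray at the cooker's front in until it clicks fully home. Push gently, without ramming anything, and leave the other things where they stand.

Things in the scene. Friction and masses are not known exactly. Their poses are not given: they have to be found in the camera images.
- cooker: fixed steel two-burner cooker, 470 mm wide (y), 260 deep (x), deck 62 high. Origin: centre of its underside on the worktop; -x is its front. Grate bars run along y, top face z=84, x -109..109, y -210..210. Wide burner under (0,115), small one under (0,-115). Guard rail 8 mm thick, z=108, at back x=122 and ends y=-228, 228; front open. Front knobs at y=-183, 183 stand out 22 mm.
- jaw_front (a joint): swing of the front (-x) sprung jaw of the pan holder at the small burner, rad: 0 shut, about 0.12 as the pan's widest part passes. Holder: 8 mm bars 24 mm over the grate; fixed crescent, inner radius 66 mm, on its -y side, mouth to +y. Its centre C is at x=0 in the cooker's frame, its y is clamped anew each time, from -130 to -100. Home: the pan is centred on C, against the crescent.
- jaw_back (a joint): the same for the back (+x) jaw. From C, in mm: jaw pivots (+-68,-18); shut, the jaws' inner sides are narrowest at (+-60,28), where they close behind the pan; lead-ins flare out to (+-74,48). Driving the pan between the jaws takes about 10 to 20 N; both are back at 0 when it is home.
- saucepan: round steel saucepan with a fixed lid, 0.5 to 1.1 kg, loose on the grate at the wide burner. Wall 130 mm across, 55 high; lid 128 across, its top at 64; black lid knob 24 across, up to 77. Origin: centre of its underside. Black handle, 20 wide, 10 thick, along its own -x out to 172 mm from the origin, 38 to 62 mm above the underside: it passes over the jaws.
- tray (a joint): how far the spill tray is open, m: 0 = home; it slides out along the cooker's -x. A sprung ball catch resists from 13 mm to 7 mm with up to about 10 N, then pulls the tray home.
- tray_pull (a point): foremost point, in the middle, of the pull bar on the spill tray's front: 8 mm bar, 72 mm long along y, 33 mm high. Moves with the tray; axes as the cooker's. The tray's front plate is 16 mm behind it, 262 mm wide, 12 to 53 mm high. Tray home: this point is 150 mm in front of the cooker's origin.
- ramekin_a: bystander: small round white dish, 68 mm across, 38 mm high, on the worktop in front of the cooker, left; origin at the centre of its underside
- timer: bystander: white wind-up kitchen timer, 74 mm across, 55 mm high, on the worktop in front of the cooker, right; origin at the centre of its underside
- tomato_tin: bystander: tin, 58 mm across, 72 mm high, on the worktop right of the cooker; origin at the centre of its underside

How it is judged:
At the end, for the whole second after the job is handed in: the saucepan stands flat and at rest on the grate inside the pan holder, with both jaws shut behind it (each below 0.02 rad, which they only reach when the pan is within about 4 mm of home), and the spill tray is home (less than 3 mm open) (value of joint each of jaw_front, jaw_back below 0.02 rad and y of saucepan in the frame of cooker below -0.088 m and x of saucepan in the frame of cooker between -0.01 and 0.01 m and angle between saucepan's own z axis and vertical below 0.04 rad and z of saucepan in the frame of cooker between 0.08 and 0.088 m and linear speed of saucepan below 0.01 m/s and value of joint tray below 0.003 m); the robot touches nothing.
It fails at once if the saucepan is lifted more than 8 mm off the grate (z of saucepan in the frame of cooker above 0.092 m).
It fails at once if the saucepan is tipped by more than 0.15 rad (angle between saucepan's own z axis and vertical above 0.15 rad).
It fails at once if the saucepan is pushed or squeezed with more than 50 N (contact force between any of the fingers, the arm and saucepan above 50 N).
It fails at once if the spill tray or the cooker is rammed with more than 50 N (contact force between any of the fingers, the arm and cooker above 50 N).
It fails at once if the dish, the timer or the tin is pushed more than 30 mm away (distance of any of ramekin_a, timer, tomato_tin from where it was at the start of the episode above 0.03 m).
It also fails if it takes over 51 s, if anything falls off the work surface, if the arm or the gripper's body presses on something with over 40 N, if the wrist force passes 120 N, or if a joint passes its speed limit or range.

### The arm

A 7-joint arm with a two-finger parallel gripper is mounted at the origin on a cart in front of the work surface, level with it; the furniture and walls round the work are solid. World frame = base frame: x ahead of the robot, y to its left, z up, the work surface at z = 0. Lengths are in m, angles in rad, forces in N, time in s.
With the tool pointing down it reaches from about 0.425 to 0.925 m from the base axis. Payload 6.8 kg.
Tool frame: the origin (TCP) lies midway between the tips of the shut fingers; the grasp point (between the pads) lies 19 mm behind it; y points along the fingers, z is the direction in which the jaws open and shut, and the axes are right-handed (so a half turn about y gives the same grasp; the last joint's range is limited). The gripper opens to 85 mm and grips with 20 to 120 N. Pads are 22 mm wide; open, the fingers measure 114 mm over their backs; the gripper's body (76 mm by 85 mm) begins 54 mm behind the grasp point. The pads swing forward as they close: fully open they stand 13 mm farther back than shut.
Start: joints at [1.127, 0.477, 0.022, 1.555, -0.011, 1.109, -0.083], TCP at [0.222, -0.637, 0.231] pointing down, gripper open.
Joint ranges: [-2.96, 2.96], [-0.34, 2.1], [-1.41, 1.46], [0.24, 2.44], [-1.37, 4.51], [0.17, 1.92], [-2.96, 2.96]. Speed limits (rad/s): [2.39, 2.39, 3.14, 3.14, 3.14, 3.14, 3.14].

### API

Orientations are given as a unit quaternion [w, x, y, z].
In Python, from station import bot gives the robot as it stands. The module is installed in compiled form; this text tells all that it offers.
- The arm moves only by the shell command python3 -m crank 'ROWS' [FORCE]. ROWS is JSON, a list of rows, each an object with "linear": the shift along the tool's x, y, z in m, a list of three; "dr": the turn, a rotation vector about the tool's x, y, z in degrees, a list of three; "hand": the gripper command: -1 is shut, 1 is fully open, values between are in proportion. A call has 1 to 10 rows; each row is the pose to reach, as a shift and turn from the pose commanded when the call began, along the tool's axes at that moment; what a row does not reach only later rows make up. A row lasts 1/12 s, in which the tool goes at most 41.7 mm and 7.16 degrees, less where a joint would pass 70% of its speed; a pose out of reach is approached as far as the arm can. A call with a gripper value outside its range is refused whole. The fingers move at their own pace and stop on an object; FORCE is the grip in N (left out, the last holds). Time passes only in rows, so rows that repeat a pose let the fingers close. It gives the time, the measured TCP pose, the force and the opening at its end, in the units of the state.
- bot.get_obs(): the state, without advancing time (a new reading comes with each control period).
- bot.read_camera(name): name is "scene" or "top"; returns the picture (480x640x3 uint8, blue, green, red); there is no depth.
- bot.camera_params(name): a dict with "K" (3x3 intrinsics, pixels), "k1" (the pictures are not rectified: a ray, as slopes to the right and down, at radius r is drawn at 1 + k1 r^2 times it, then the intrinsics apply), "R" (3x3) and "t" (3): a world point X has camera coordinates R X + t. Camera axes: x right, y down, z forward; pixel columns grow to the right and rows downward; lengths in m; the calibration is good to about 2 mm. A picture is of the moment at which its call begins. camera_params takes no time and is no camera call.
- bot.hand_in(): hands the job in, once; it reports no verdict.
Trained networks look in the newest picture that a camera, given by its name, has taken for a name from the list of things; names that differ only in an ending like _2 or _b are one class to them, and where a whole thing is asked for, a point or a joint stands for the part that bears it (a point fixed in the world has none). Each returns a list of dicts, best first, with "score" (0 to 1); they miss things now and then, are a little off and sometimes report something else, mostly with a low value. They report only what shows in the picture. A call takes as long as a camera call.
- bot.search_frame(camera, target): "extent" ([left, top, right, bottom] in pixels, round what is visible of it).
- bot.cut_out(camera, target): "pixels" (480x640 bool, what is visible of it) and "extent" ([left, top, right, bottom] in pixels, round what is visible of it).
- bot.place_of(camera, target): "xy" ([column, row] in pixels: a listed point, or the origin of a listed thing).
The state is a dict: "t": time; "q": joint angles; "joint_vel": joint speeds; "joint_torque": joint torques, N m; "eef_pos": TCP position; "tool_rot": TCP orientation; "contact_force": force on the tool from outside, world axes, zero at the start; "torque": the same for the moment, N m; "gripper_width": opening from 0.0 (shut) to 1.0 (fully open).
Only numpy, scipy, OpenCV 4.12 (cv2) and the standard library are available. Lean on these libraries where they do the work, as an engineer would, in place of code of your own. Each camera call takes 0.05 s, during which the arm holds its last target. There are 200 camera calls.

## Working session

There is one attempt and no reset: what is moved stays moved. The work goes in short steps, Python scripts to look and compute and a shell command to move; the robot and the scene stay as the last step left them, time stands still between calls to the robot, and variables do not carry over. Pictures are saved under pics/ and viewed, about 8 in all and at most 12, crops included, and the job is handed in when it is done.

```bash
mkdir -p pics
python3 - <<'E'
from station import bot
import cv2
o=bot.get_obs();print(o['t'],o['eef_pos'],o['tool_rot'],o['contact_force'],o['gripper_width'])
for c in('scene','top'):
    im=bot.read_camera(c);cv2.imwrite(f'pics/{c}0.png',im)
    p=bot.camera_params(c);print(c,p)
    for n in['cooker','saucepan','tray_pull','ramekin_a','timer','tomato_tin','jaw_front','jaw_back']:
        try:
            r=bot.place_of(c,n);print(n,[(x['xy'],round(x['score'],2)) for x in r[:2]])
        except Exception as e:print(n,e)
        try:
            r=bot.search_frame(c,n);print('   ',[(x['extent'],round(x['score'],2)) for x in r[:2]])
        except Exception as e:print(n,e)
print(bot.get_obs()['t'])
E
```

```text
0.0 [ 0.22224475 -0.63675078  0.23028863] [ 0.11802981 -0.11831691  0.69779319 -0.6965305 ] [ 0.24669543  0.41841424 -0.5795864 ] 1.0001861813558695
scene {'K': array([[518.10821261,   0.        , 327.09214614],
       [  0.        , 518.10821261, 231.86405678],
       [  0.        ,   0.        ,   1.        ]]), 'k1': -0.08291952489622802, 'R': array([[-0.81851245, -0.57405351, -0.02235935],
       [-0.36130355,  0.54464287, -0.7568513 ],
       [ 0.446651  , -0.6114137 , -0.65320454]]), 't': array([0.39651007, 0.30137481, 0.85152131])}
cooker [([269.7, 270.5], 0.58)]
    [([136.6, 166.2, 380.0, 372.8], 0.94)]
saucepan [([221.8, 268.9], 0.66)]
    [([183.8, 223.8, 272.1, 303.3], 0.89)]
tray_pull [([333.6, 302.5], 0.96)]
    [([269.1, 252.9, 363.4, 344.1], 0.75)]
ramekin_a [([324.4, 398.3], 0.68)]
    [([305.7, 369.1, 339.8, 412.9], 0.9)]
timer [([421.1, 263.0], 0.8)]
    [([403.4, 241.6, 441.7, 276.0], 0.61)]
tomato_tin [([388.3, 188.5], 0.73), ([267.7, 271.0], 0.52)]
    [([373.2, 160.5, 400.1, 195.1], 0.7), ([267.2, 188.4, 290.1, 202.7], 0.49)]
jaw_front it knows: cooker, ramekin
[... 715 characters left out ...]
cepan [([203.8, 172.6], 0.86)]
    [([163.8, 132.6, 235.5, 258.0], 0.92)]
tray_pull [([254.5, 278.8], 0.91)]
    [([195.0, 248.8, 315.9, 279.4], 0.63)]
ramekin_a []
    [([155.9, 304.2, 189.6, 340.7], 0.84), ([338.4, 300.8, 381.8, 341.4], 0.59)]
timer [([354.9, 319.5], 0.97), ([174.7, 321.7], 0.21)]
    [([163.2, 132.0, 236.0, 257.5], 0.65), ([338.2, 303.0, 376.0, 341.4], 0.6)]
tomato_tin [([449.5, 218.9], 0.62)]
    [([435.1, 203.3, 474.0, 235.9], 0.95)]
jaw_front it knows: cooker, ramekin, saucepan, timer, tomato_tin, tray_pull
    [([294.3, 218.4, 330.4, 226.2], 0.53)]
jaw_back it knows: cooker, ramekin, saucepan, timer, tomato_tin, tray_pull
    [([299.9, 146.3, 340.1, 159.4], 0.74)]
1.5
```

```bash
python3 - <<'E'
import cv2
im=cv2.imread('pics/top0.png');cv2.imwrite('pics/topc.png',cv2.resize(im[90:360,110:490],None,fx=2.1,fy=2.1,interpolation=cv2.INTER_CUBIC))
E
cat > h.py <<'E'
import numpy as np,cv2
from station import bot
def proj(c,X):
    p=bot.camera_params(c);Y=np.atleast_2d(X)@p['R'].T+p['t'];s=Y[:,:2]/Y[:,2:]
    s=s*(1+p['k1']*(s**2).sum(1,keepdims=True));return s@p['K'][:2,:2].T+p['K'][:2,2]
def ray(c,uv,z):
    p=bot.camera_params(c)
    s=cv2.undistortPoints(np.array([[uv]],float),p['K'],np.array([p['k1'],0,0,0,0.]))[0,0]
    d=p['R'].T@np.array([s[0],s[1],1]);o=-p['R'].T@p['t'];return o+d*(z-o[2])/d[2]
E
```

```text
(no output)
```

View pics/topc.png

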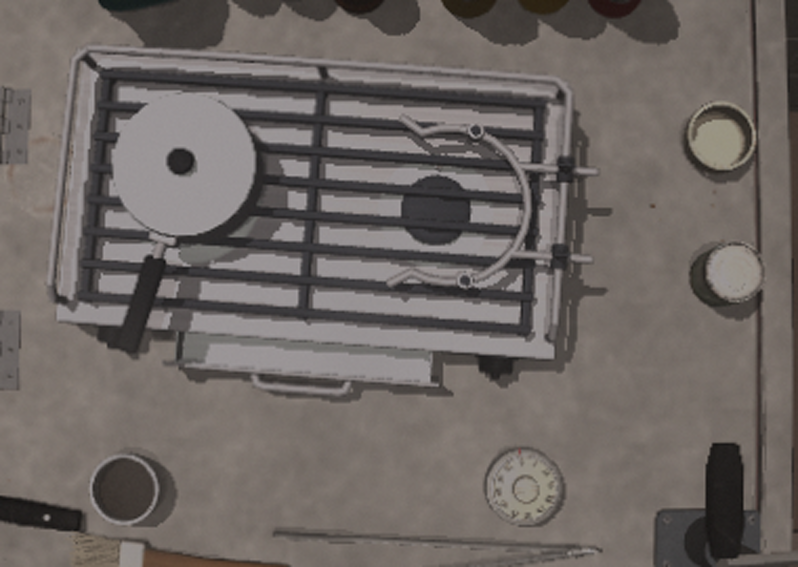

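View pics/scene0.png

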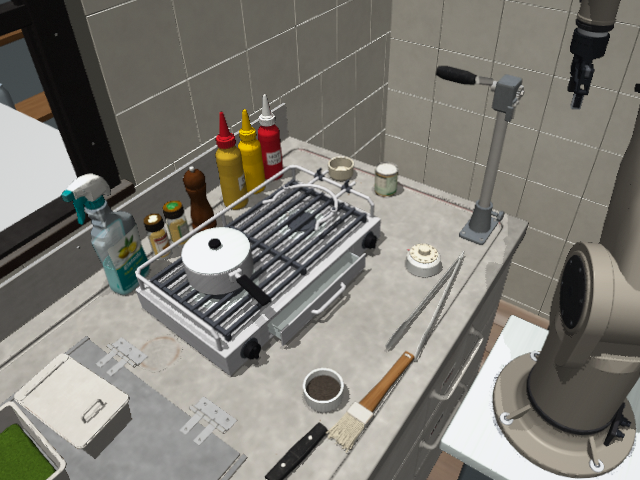

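```bash
cat > fit.py <<'E'
from h import *
from scipy.optimize import least_squares
c2p=lambda a:np.array(a)/2.1+[110,90]
obs=[((.109,.210,.084),(112,73)),((.109,-.210,.084),(545,100)),((-.109,.210,.084),(90,298)),((-.109,-.210,.084),(528,330)),
((-.130,.235,.062),(57,320)),((-.130,-.235,.062),(553,357)),((.122,.228,.108),(80,50)),((.122,-.228,.108),(570,85))]
L=np.array([o[0] for o in obs]);P=c2p([o[1] for o in obs])
def T(p,X):
    c,s=np.cos(p[2]),np.sin(p[2]);X=np.atleast_2d(X);return np.c_[p[0]+c*X[:,0]-s*X[:,1],p[1]+s*X[:,0]+c*X[:,1],X[:,2]]
f=lambda p:(proj('top',T(p,L))-P).ravel()
r=least_squares(f,[.6,0,0],loss='soft_l1');p=r.x
if __name__=='__main__':
    print('cooker',p,np.degrees(p[2]));print(f(p).reshape(-1,2).round(1))
    inv=lambda w:np.array([[np.cos(p[2]),np.sin(p[2])],[-np.sin(p[2]),np.cos(p[2])]])@(w[:2]-p[:2])
    for n,uv,z in[('pivb',(475,131),.108),('pivf',(465,281),.108),('tipb',(404,118),.108),('tipf',(390,284),.108),('cres',(529,200),.108),('knob',(181,161),.161),('lidc',(183,165),.148),('handle_end',(122,348),.134),('pull',(300,390),.033)]:
        w=ray('top',c2p(uv),z);print(n,w[:2].round(4),inv(w).round(4))
    for n,uv,z in[('tin',(720,138),.072),('tin2',(735,272),.072),('timer',(525,487),.055),('ram',(124,488),.038),('leverpost',(715,540),.0),('leverhandle',(725,500),.3)]:
        print(n,ray('top',c2p(uv),z)[:2].round(3))
    w=ray('scene',(333.6,302.5),.033);print('pull scene',w[:2],inv(w))
    w=ray('scene',(215.5,243),.158);print('knob scene',w[:2],inv(w))
    w=ray('top',(254.5,278.8),.033);print('pull net',w[:2],inv(w))
    # overlay both
    C=p
    for cam in('top','scene'):
        im=cv2.imread(f'pics/{cam}0.png');k=3 if cam=='top' else 2
        im=cv2.resize(im,None,fx=k,fy=k)
        def pl(X,col):
            q=(proj(cam,T(p,X))*k).astype(int);cv2.polylines(im,[q.reshape(-1,1,2)],True,col,1)
        pl([(-.109,-.21,.084),(.109,-.21,.084),(.109,.21,.084),(-.109,.21,.084)],(0,0,255))
        pl([(-.13,-.235,.062),(.13,-.235,.062),(.13,.235,.062),(-.13,.235,.062)],(0,255,0))
        pl([(-.122,-.228,.108),(.122,-.228,.108),(.122,.228,.108),(-.122,.228,.108)],(255,0,0))
        t=np.linspace(0,2*np.pi,40)
        for cy in(-.13,-.1):pl([(.066*np.cos(a),cy+.066*np.sin(a),.108) for a in t],(0,255,255))
        im=im[90*k:360*k,110*k:375*k] if cam=='top' else im[150*k:400*k,110*k:490*k]
        cv2.imwrite(f'pics/ov_{cam}.png',im)
E
python3 fit.py
```

```text
cooker [ 0.6217821   0.01799462 -0.06367659] -3.648399838850168
[[-5.2 -2. ]
 [ 1.4 -0.3]
 [-6.1  0.6]
 [ 2.1  1.9]
 [-0.4  0.5]
 [ 1.2  1.2]
 [-1.3 -1.1]
 [ 0.6 -2. ]]
pivb [ 0.6812 -0.13  ] [ 0.0687 -0.1439]
pivf [ 0.5453 -0.122 ] [-0.0674 -0.1446]
tipb [ 0.6923 -0.0658] [ 0.0757 -0.0791]
tipf [ 0.5418 -0.0553] [-0.0751 -0.0782]
cres [ 0.6189 -0.1789] [ 0.0096 -0.1966]
knob [0.6417 0.1248] [0.013  0.1078]
lidc [0.6405 0.1256] [0.0119 0.1086]
handle_end [0.4808 0.1781] [-0.1508  0.1508]
pull [0.4459 0.0309] [-0.1763  0.0017]
tin [ 0.686 -0.363]
tin2 [ 0.56  -0.375]
timer [ 0.359 -0.182]
ram [0.35  0.198]
leverpost [ 0.302 -0.375]
leverhandle [ 0.371 -0.308]
pull scene [0.4418339  0.03743485] [-0.18082055  0.00795008]
knob scene [0.6415937  0.12969485] [0.01266356 0.11273453]
pull net [0.43981462 0.02753124] [-0.18220554 -0.00206195]
```

View pics/ov_top.png

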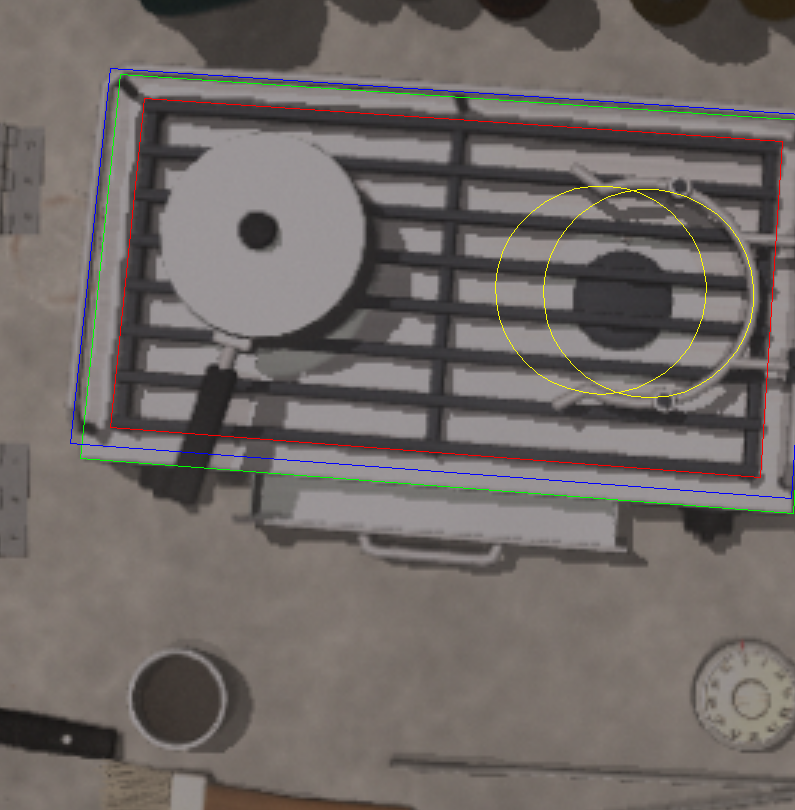

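Run:
```python
from h import *
from fit import T,p,c2p
from scipy.optimize import least_squares
from scipy.spatial.transform import Rotation as Ro
def tri(a,b):
    f=lambda X:np.r_[proj('top',X)[0]-c2p(a),proj('scene',X)[0]-b];r=least_squares(f,[.35,-.35,.2]);return r.x.round(3),r.fun.round(1)
print('handle far end',tri((724,447),(437,72)));print('handle near end',tri((728,555),(478,82)))
print('base',ray('scene',(482,228),.0))
o=bot.get_obs();q=o['tool_rot'];R=Ro.from_quat([q[1],q[2],q[3],q[0]]);print(R.as_matrix().round(3))
print('knob',tri((181,157),(215.5,241)));print('pull',tri((302,392),(333.6,302.5)))
for n,X in[('pan side',[.0125,.109+.062,.2]),('home side',[0,-.127+.060,.09]),('pull',[-.18,0,.03])]:print(n,T(p,[X]))
yaw=p[2]
for s in(1,-1):
    zt=s*np.array([np.cos(yaw),np.sin(yaw),0]);yt=np.array([0,0,-1.]);M=np.c_[np.cross(yt,zt),yt,zt]
    print(s,(R.inv()*Ro.from_matrix(M)).as_rotvec(degrees=True))
```

```text
handle far end (array([ 0.416, -0.282,  0.391]), array([-0.7, -1.4,  2.2, -0.1]))
handle near end (array([ 0.342, -0.288,  0.387]), array([ 0.2,  0.4, -0.6,  0.1]))
base [ 2.98947585e-01 -3.71756001e-01  1.11022302e-16]
[[-0.944 -0.     0.33 ]
 [-0.33   0.    -0.944]
 [-0.    -1.    -0.   ]]
knob (array([0.646, 0.126, 0.158]), array([ 0.,  0., -0., -0.]))
pull (array([0.445, 0.031, 0.024]), array([-0.4, -0.6,  0.7,  0. ]))
pan side [[0.64513811 0.18785264 0.2       ]]
home side [[ 0.61751865 -0.04886959  0.09      ]]
pull [[0.4421469  0.02944867 0.03      ]]
1 [ 1.30153734e-03 -6.71120152e+01 -1.09084432e-03]
-1 [1.21706880e-03 1.12887985e+02 1.45214166e-03]
```

View pics/ov_scene.png

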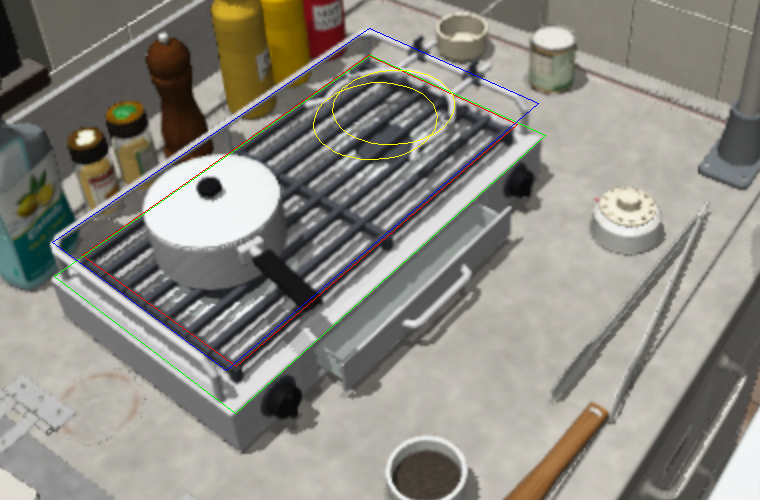

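```bash
cat > lin.py <<'E'
# usage: lin.py x y z [x y z ...] world targets -> tool-axis shifts from the current pose
import sys;from h import *
from scipy.spatial.transform import Rotation as Ro
from fit import p
o=bot.get_obs();q=o['tool_rot'];R=Ro.from_quat([q[1],q[2],q[3],q[0]])
w=np.array(sys.argv[1:],float).reshape(-1,3)
print(((w-o['eef_pos'])@R.as_matrix()).round(4).tolist())
c,s=np.cos(p[2]),np.sin(p[2]);M=np.c_[np.cross([0,0,-1],[c,s,0]),[0,0,-1],[c,s,0]]
d=o['eef_pos'][:2]-p[:2]
print('t',o['t'],'eef',o['eef_pos'].round(4),'in cooker',(c*d[0]+s*d[1]).round(4),(-s*d[0]+c*d[1]).round(4),'err rot',(R.inv()*Ro.from_matrix(M)).as_rotvec(degrees=True).round(2),'F',o['contact_force'].round(1),'w',round(o['gripper_width'],3))
E
python3 lin.py 0.30 -0.60 0.38  0.5 -0.45 0.40
```

```text
[[-0.0855, -0.1487, -0.0097], [-0.3238, -0.1687, -0.0854]]
t 1.5 eef [ 0.2224 -0.6373  0.2313] in cooker -0.3568 -0.6794 err rot [  0.   -67.11  -0.  ] F [ 0.2 -0.2 -0.9] w 1.004
```

```bash
python3 -m crank '[{"linear":[-0.02,-0.04,0],"dr":[0,0,0],"hand":1},{"linear":[-0.04,-0.074,-0.005],"dr":[0,-7,0],"hand":1},{"linear":[-0.065,-0.11,-0.008],"dr":[0,-14,0],"hand":1},{"linear":[-0.085,-0.149,-0.01],"dr":[0,-20,0],"hand":1},{"linear":[-0.125,-0.152,-0.022],"dr":[0,-26,0],"hand":1},{"linear":[-0.165,-0.155,-0.035],"dr":[0,-32,0],"hand":1},{"linear":[-0.204,-0.158,-0.048],"dr":[0,-38,0],"hand":1},{"linear":[-0.244,-0.161,-0.06],"dr":[0,-44,0],"hand":1},{"linear":[-0.284,-0.165,-0.073],"dr":[0,-50,0],"hand":1},{"linear":[-0.324,-0.169,-0.085],"dr":[0,-56,0],"hand":1}]'; python3 lin.py 0.62 -0.2 0.4 0.645 0.0 0.4
```

```text
t: 2.33
eef_pos: [0.4979, -0.4515, 0.4003]
tool_rot: [-0.433, 0.433, -0.559, 0.559]
contact_force: [1.2, -0.3, 0.6]
gripper_width: 1.002
[[-0.274, 0.0003, 0.0553], [-0.4739, 0.0002, 0.0295]]
t 2.3333 eef [ 0.4979 -0.4515  0.4003] in cooker -0.0937 -0.4764 err rot [-1.000e-02 -1.083e+01  2.000e-02] F [ 1.2 -0.3  0.6] w 1.002
```

```bash
python3 -m crank '[{"linear":[-0.039,0,0.008],"dr":[0,-2,0],"hand":1},{"linear":[-0.078,0,0.016],"dr":[0,-4,0],"hand":1},{"linear":[-0.117,0,0.024],"dr":[0,-6,0],"hand":1},{"linear":[-0.156,0,0.032],"dr":[0,-8,0],"hand":1},{"linear":[-0.195,0,0.04],"dr":[0,-10,0],"hand":1},{"linear":[-0.234,0,0.048],"dr":[0,-10.8,0],"hand":1},{"linear":[-0.274,0,0.055],"dr":[0,-10.8,0],"hand":1},{"linear":[-0.315,0,0.05],"dr":[0,-10.8,0],"hand":1},{"linear":[-0.355,0,0.045],"dr":[0,-10.8,0],"hand":1},{"linear":[-0.395,0,0.04],"dr":[0,-10.8,0],"hand":1}]'; python3 lin.py 0.645 0.191 0.25 0.645 0.191 0.13
```

```text
t: 3.17
eef_pos: [0.6362, -0.0792, 0.3998]
tool_rot: [-0.482, 0.482, -0.517, 0.517]
contact_force: [-0.1, -0.1, -0.4]
gripper_width: 1.003
[[-0.2701, 0.1499, -0.0099], [-0.2701, 0.2699, -0.0099]]
t 3.1667 eef [ 0.6362 -0.0792  0.3998] in cooker 0.0205 -0.096 err rot [-0.   -0.32 -0.  ] F [-0.1 -0.1 -0.4] w 1.003
```

```bash
python3 -m crank '[{"linear":[-0.04,0.01,-0.002],"dr":[0,-0.3,0],"hand":1},{"linear":[-0.08,0.02,-0.004],"dr":[0,-0.3,0],"hand":1},{"linear":[-0.12,0.04,-0.006],"dr":[0,-0.3,0],"hand":1},{"linear":[-0.16,0.06,-0.008],"dr":[0,-0.3,0],"hand":1},{"linear":[-0.198,0.075,-0.009],"dr":[0,-0.3,0],"hand":1},{"linear":[-0.236,0.09,-0.01],"dr":[0,-0.3,0],"hand":1},{"linear":[-0.262,0.11,-0.01],"dr":[0,-0.3,0],"hand":1},{"linear":[-0.279,0.135,-0.01],"dr":[0,-0.3,0],"hand":1},{"linear":[-0.279,0.17,-0.01],"dr":[0,-0.3,0],"hand":1},{"linear":[-0.279,0.18,-0.01],"dr":[0,-0.3,0],"hand":1}]'; python3 lin.py 0.646 0.200 0.093
python3 - <<'E'
from station import bot;import cv2
a=bot.read_camera('scene')[170:340,120:330];b=bot.read_camera('top')[90:290,110:390]
a=cv2.resize(a,None,fx=2,fy=2);b=cv2.resize(b,(476,340))
cv2.imwrite('pics/a1.png',cv2.hconcat([a[:,:320],b]))
E
```

```text
t: 4.0
eef_pos: [0.6425, 0.1986, 0.2146]
tool_rot: [0.482, -0.487, 0.516, -0.514]
contact_force: [-1.6, -0.8, -1.4]
gripper_width: 1.002
[[-0.0019, 0.1215, 0.0042]]
t 4.0 eef [0.6425 0.1986 0.2146] in cooker 0.0092 0.1816 err rot [0.39 0.17 0.15] F [-1.6 -0.8 -1.4] w 1.002
```

View pics/a1.png

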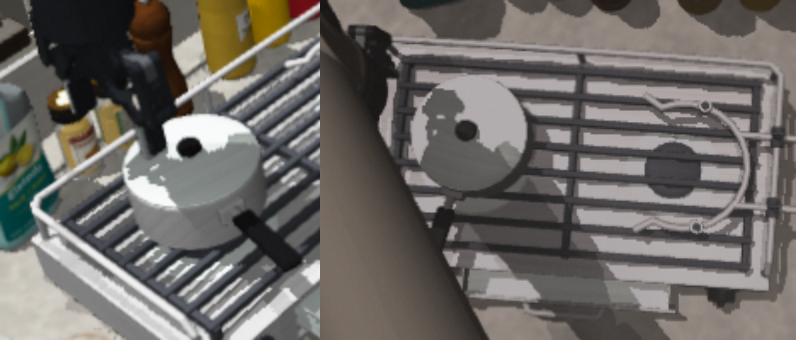

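```bash
python3 -m crank '[{"linear":[-0.002,0.02,0.004],"dr":[0.4,0.2,0.1],"hand":1},{"linear":[-0.002,0.045,0.004],"dr":[0.4,0.2,0.1],"hand":1},{"linear":[-0.002,0.07,0.004],"dr":[0.4,0.2,0.1],"hand":1},{"linear":[-0.002,0.09,0.004],"dr":[0.4,0.2,0.1],"hand":1},{"linear":[-0.002,0.106,0.004],"dr":[0.4,0.2,0.1],"hand":1},{"linear":[-0.002,0.116,0.004],"dr":[0.4,0.2,0.1],"hand":1},{"linear":[-0.002,0.12,0.004],"dr":[0.4,0.2,0.1],"hand":1},{"linear":[-0.002,0.1215,0.004],"dr":[0.4,0.2,0.1],"hand":1},{"linear":[-0.002,0.1215,0.004],"dr":[0.4,0.2,0.1],"hand":1}]'; python3 lin.py 0.646 0.200 0.093
python3 - <<'E'
from station import bot;import cv2
a=bot.read_camera('scene')[170:340,120:330]
cv2.imwrite('pics/a2.png',cv2.resize(a,None,fx=3,fy=3))
E
```

```text
t: 4.85
eef_pos: [0.6505, 0.1996, 0.0998]
tool_rot: [-0.485, 0.48, -0.515, 0.518]
contact_force: [-0.2, 0.6, 1.0]
gripper_width: 0.998
[[-0.0001, 0.0067, -0.0046]]
t 4.85 eef [0.6505 0.1996 0.0998] in cooker 0.0171 0.183 err rot [-0.51 -0.26 -0.14] F [-0.2  0.6  1. ] w 0.998
```

View pics/a2.png

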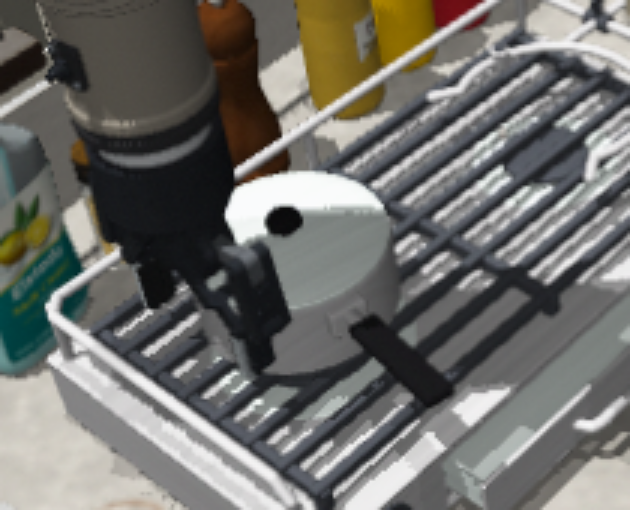

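```bash
python3 -m crank '[{"linear":[0,0.003,-0.002],"dr":[-0.2,-0.1,-0.1],"hand":1},{"linear":[0,0.007,-0.0045],"dr":[-0.5,-0.3,-0.1],"hand":1},{"linear":[0.003,0.007,-0.0045],"dr":[-0.5,-0.3,-0.1],"hand":1},{"linear":[0.006,0.007,-0.0045],"dr":[-0.5,-0.3,-0.1],"hand":1},{"linear":[0.009,0.007,-0.0045],"dr":[-0.5,-0.3,-0.1],"hand":1},{"linear":[0.012,0.007,-0.0045],"dr":[-0.5,-0.3,-0.1],"hand":1},{"linear":[0.015,0.007,-0.0045],"dr":[-0.5,-0.3,-0.1],"hand":1},{"linear":[0.018,0.007,-0.0045],"dr":[-0.5,-0.3,-0.1],"hand":1},{"linear":[0.022,0.007,-0.005],"dr":[-0.5,-0.3,-0.1],"hand":1},{"linear":[0.026,0.007,-0.005],"dr":[-0.5,-0.3,-0.1],"hand":1}]'; python3 lin.py 0.646 0.200 0.093
```

```text
t: 5.73
eef_pos: [0.6428, 0.1739, 0.0914]
tool_rot: [0.484, -0.485, 0.516, -0.515]
contact_force: [3.6, 3.1, -1.4]
gripper_width: 0.999
[[-0.0262, -0.0016, 0.0015]]
t 5.7333 eef [0.6428 0.1739 0.0914] in cooker 0.0111 0.1569 err rot [ 0.09  0.1  -0.02] F [ 3.6  3.1 -1.4] w 0.999
```

```bash
python3 -m crank '[{"linear":[0.006,0,0],"dr":[0,0,0],"hand":1},{"linear":[0.012,0,0],"dr":[0,0,0],"hand":1},{"linear":[0.018,0,0],"dr":[0,0,0],"hand":1},{"linear":[0.024,0,-0.001],"dr":[0,0,0],"hand":1},{"linear":[0.03,0,-0.001],"dr":[0,0,0],"hand":1},{"linear":[0.036,0,-0.001],"dr":[0,0,0],"hand":1},{"linear":[0.042,0,-0.002],"dr":[0,0,0],"hand":1},{"linear":[0.048,0,-0.002],"dr":[0,0,0],"hand":1},{"linear":[0.054,0,-0.003],"dr":[0,0,0],"hand":1},{"linear":[0.06,0,-0.003],"dr":[0,0,0],"hand":1}]'; python3 lin.py 0.646 0.200 0.093
python3 - <<'E'
from station import bot;import cv2
a=bot.read_camera('scene')[150:340,140:360]
cv2.imwrite('pics/a3.png',cv2.resize(a,None,fx=3,fy=3))
E
```

```text
t: 6.57
eef_pos: [0.6358, 0.1138, 0.0913]
tool_rot: [0.484, -0.485, 0.516, -0.515]
contact_force: [0.7, 5.0, -0.8]
gripper_width: 0.998
[[-0.0866, -0.0017, 0.0048]]
t 6.5667 eef [0.6358 0.1138 0.0913] in cooker 0.0079 0.0965 err rot [ 0.11  0.09 -0.  ] F [ 0.7  5.  -0.8] w 0.998
```

View pics/a3.png

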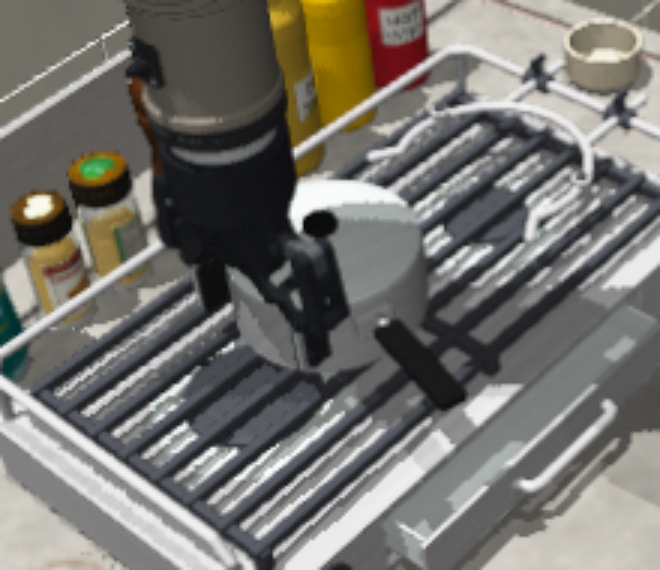

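```bash
python3 -m crank '[{"linear":[0.006,0,-0.001],"dr":[0,0,0],"hand":1},{"linear":[0.012,0,-0.002],"dr":[0,0,0],"hand":1},{"linear":[0.018,0,-0.003],"dr":[0,0,0],"hand":1},{"linear":[0.024,0,-0.004],"dr":[0,0,0],"hand":1},{"linear":[0.03,0,-0.005],"dr":[0,0,0],"hand":1},{"linear":[0.036,0,-0.006],"dr":[0,0,0],"hand":1},{"linear":[0.042,0,-0.007],"dr":[0,0,0],"hand":1},{"linear":[0.048,0,-0.008],"dr":[0,0,0],"hand":1},{"linear":[0.054,0,-0.008],"dr":[0,0,0],"hand":1},{"linear":[0.06,0,-0.008],"dr":[0,0,0],"hand":1}]'; python3 -m crank '[{"linear":[0.005,0,0],"dr":[0,0,0],"hand":1},{"linear":[0.01,0,0],"dr":[0,0,0],"hand":1},{"linear":[0.015,0,0],"dr":[0,0,0],"hand":1},{"linear":[0.02,0,0],"dr":[0,0,0],"hand":1},{"linear":[0.024,0,0],"dr":[0,0,0],"hand":1},{"linear":[0.028,0,0],"dr":[0,0,0],"hand":1},{"linear":[0.032,0,0],"dr":[0,0,0],"hand":1}]';  python3 lin.py 0.646 0.200 0.093;python3 - <<'E'
from station import bot;import cv2
a=bot.read_camera('scene')[150:300,180:380];b=bot.read_camera('top')[90:290,230:400]
cv2.imwrite('pics/a4.png',cv2.hconcat([cv2.resize(a,(480,360)),cv2.resize(b,(306,360))]))
E
```

```text
t: 7.45
eef_pos: [0.6241, 0.0546, 0.0914]
tool_rot: [0.484, -0.485, 0.516, -0.515]
contact_force: [0.3, 5.3, -0.0]
gripper_width: 0.998
t: 8.03
eef_pos: [0.6222, 0.0228, 0.0913]
tool_rot: [0.484, -0.485, 0.516, -0.515]
contact_force: [-0.3, 4.2, -0.8]
gripper_width: 1.002
[[-0.1783, -0.0017, 0.0128]]
t 8.0333 eef [0.6222 0.0228 0.0913] in cooker 0.0001 0.0049 err rot [ 0.12  0.1  -0.01] F [-0.3  4.2 -0.8] w 1.002
```

View pics/a4.png

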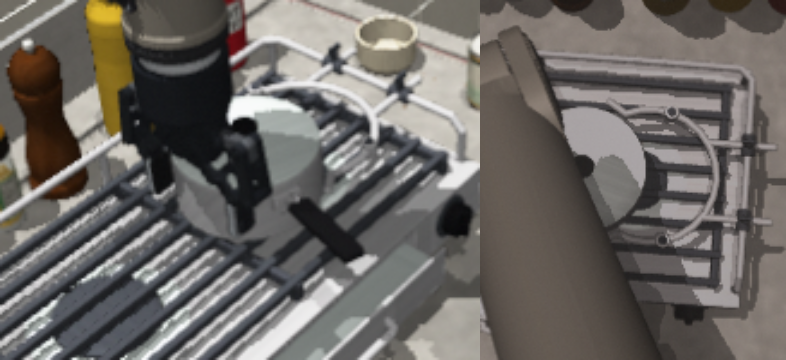

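```bash
python3 -m crank '[{"linear":[0.004,0,0],"dr":[0,0,0],"hand":1},{"linear":[0.008,0,0],"dr":[0,0,0],"hand":1},{"linear":[0.012,0,0],"dr":[0,0,0],"hand":1},{"linear":[0.016,0,0],"dr":[0,0,0],"hand":1},{"linear":[0.02,0,0],"dr":[0,0,0],"hand":1},{"linear":[0.024,0,0],"dr":[0,0,0],"hand":1}]'; python3 -m crank '[{"linear":[0.003,0,0],"dr":[0,0,0],"hand":1},{"linear":[0.006,0,0],"dr":[0,0,0],"hand":1},{"linear":[0.009,0,0],"dr":[0,0,0],"hand":1},{"linear":[0.012,0,0],"dr":[0,0,0],"hand":1}]';python3 -m crank '[{"linear":[0.003,0,0],"dr":[0,0,0],"hand":1},{"linear":[0.006,0,0],"dr":[0,0,0],"hand":1},{"linear":[0.009,0,0],"dr":[0,0,0],"hand":1},{"linear":[0.012,0,0],"dr":[0,0,0],"hand":1}]';  python3 lin.py 0.646 0.200 0.093
```

```text
t: 8.63
eef_pos: [0.6221, 0.0028, 0.0919]
tool_rot: [0.486, -0.483, 0.516, -0.514]
contact_force: [2.4, 14.5, -0.5]
gripper_width: 1.003
t: 8.97
eef_pos: [0.6211, -0.008, 0.0919]
tool_rot: [0.487, -0.484, 0.516, -0.513]
contact_force: [2.9, 12.9, -0.7]
gripper_width: 1.005
t: 9.3
eef_pos: [0.6202, -0.0214, 0.0917]
tool_rot: [0.486, -0.484, 0.516, -0.514]
contact_force: [1.5, 10.1, -1.9]
gripper_width: 1.003
[[-0.2225, -0.0004, 0.0127]]
t 9.3 eef [ 0.6202 -0.0214  0.0917] in cooker 0.0009 -0.0394 err rot [ 0.    0.25 -0.23] F [ 1.5 10.1 -1.9] w 1.003
```

```bash
python3 -m crank '[{"linear":[0.003,0,0],"dr":[0,0,0],"hand":1},{"linear":[0.006,0,0],"dr":[0,0,0],"hand":1},{"linear":[0.009,0,0],"dr":[0,0,0],"hand":1},{"linear":[0.012,0,0],"dr":[0,0,0],"hand":1}]'; python3 -m crank '[{"linear":[0.0025,0,0],"dr":[0,0,0],"hand":1},{"linear":[0.005,0,0],"dr":[0,0,0],"hand":1},{"linear":[0.0075,0,0],"dr":[0,0,0],"hand":1}]';python3 -m crank '[{"linear":[0.002,0,0],"dr":[0,0,0],"hand":1},{"linear":[0.004,0,0],"dr":[0,0,0],"hand":1},{"linear":[0.004,0,0],"dr":[0,0,0],"hand":1}]';  python3 lin.py 0.646 0.200 0.093
```

```text
t: 9.63
eef_pos: [0.6193, -0.0352, 0.0914]
tool_rot: [0.485, -0.484, 0.516, -0.514]
contact_force: [2.2, 6.9, -2.1]
gripper_width: 0.999
t: 9.88
eef_pos: [0.6195, -0.0437, 0.0916]
tool_rot: [0.485, -0.484, 0.515, -0.515]
contact_force: [4.7, 6.7, -1.9]
gripper_width: 0.999
t: 10.13
eef_pos: [0.6201, -0.0465, 0.092]
tool_rot: [0.486, -0.483, 0.515, -0.515]
contact_force: [5.6, 8.5, -1.6]
gripper_width: 0.997
[[-0.2476, -0.0002, 0.0107]]
t 10.1333 eef [ 0.6201 -0.0465  0.092 ] in cooker 0.0024 -0.0645 err rot [-0.15  0.13 -0.18] F [ 5.6  8.5 -1.6] w 0.997
```

```bash
python3 -m crank '[{"linear":[0.002,0,-0.001],"dr":[0,0,0],"hand":1},{"linear":[0.003,0,-0.001],"dr":[0,0,0],"hand":1},{"linear":[0.003,0,-0.001],"dr":[0,0,0],"hand":1}]';python3 -m crank '[{"linear":[0.002,0,-0.001],"dr":[0,0,0],"hand":1},{"linear":[0.003,0,-0.001],"dr":[0,0,0],"hand":1},{"linear":[0.003,0,-0.001],"dr":[0,0,0],"hand":1}]';  python3 lin.py 0.646 0.200 0.093;python3 - <<'E'
from station import bot;import cv2
a=bot.read_camera('scene')[140:280,210:390];b=bot.read_camera('top')[90:290,230:400]
cv2.imwrite('pics/a5.png',cv2.hconcat([cv2.resize(a,(480,373)),cv2.resize(b,(317,373))]))
E
```

```text
t: 10.38
eef_pos: [0.62, -0.0468, 0.0926]
tool_rot: [0.488, -0.482, 0.515, -0.515]
contact_force: [8.1, 13.7, -2.3]
gripper_width: 1.002
t: 10.63
eef_pos: [0.62, -0.0471, 0.0932]
tool_rot: [0.489, -0.481, 0.515, -0.514]
contact_force: [9.7, 18.8, -2.5]
gripper_width: 0.996
[[-0.2482, 0.0025, 0.0116]]
t 10.6333 eef [ 0.62   -0.0471  0.0932] in cooker 0.0023 -0.0651 err rot [-0.42  0.31 -0.52] F [ 9.7 18.8 -2.5] w 0.996
```

View pics/a5.png

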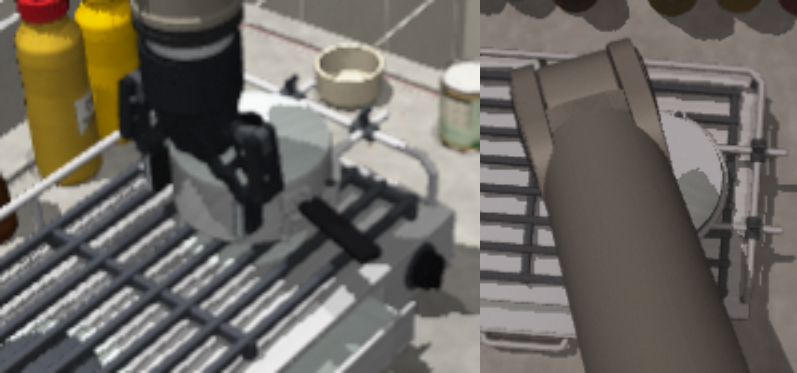

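```bash
python3 -m crank '[{"linear":[-0.006,0,-0.001],"dr":[0,0,0],"hand":1},{"linear":[-0.012,0,-0.001],"dr":[0,0,0],"hand":1},{"linear":[-0.02,0,-0.001],"dr":[0,0,0],"hand":1},{"linear":[-0.035,0,-0.001],"dr":[0,0,0],"hand":1},{"linear":[-0.055,0,-0.001],"dr":[0,0,0],"hand":1},{"linear":[-0.08,0,-0.001],"dr":[0,0,0],"hand":1},{"linear":[-0.1,-0.03,-0.001],"dr":[0,0,0],"hand":-1},{"linear":[-0.11,-0.07,-0.001],"dr":[0,0,0],"hand":-1},{"linear":[-0.11,-0.11,-0.001],"dr":[0,0,0],"hand":-1},{"linear":[-0.11,-0.13,-0.001],"dr":[0,0,0],"hand":-1}]';  python3 lin.py 0.646 0.200 0.093;python3 - <<'E'
from station import bot;import cv2
from h import *;from fit import T,p
a=bot.read_camera('scene');b=bot.read_camera('top');cv2.imwrite('pics/s6.png',a);cv2.imwrite('pics/t6.png',b)
def inv(w):
    c,s=np.cos(p[2]),np.sin(p[2]);d=w[:2]-p[:2];return (c*d[0]+s*d[1]).round(4),(-s*d[0]+c*d[1]).round(4)
for cam in('scene','top'):
    r=bot.place_of(cam,'saucepan');print(cam,[(x['score'],inv(ray(cam,x['xy'],.084))) for x in r[:1]])
    r=bot.place_of(cam,'tray_pull');print(cam,[(x['score'],inv(ray(cam,x['xy'],.033))) for x in r[:1]])
a=a[140:280,210:390];b=b[90:290,230:400]
cv2.imwrite('pics/a6.png',cv2.hconcat([cv2.resize(a,(480,373)),cv2.resize(b,(317,373))]))
E
```

```text
t: 11.57
eef_pos: [0.6228, 0.0578, 0.2261]
tool_rot: [-0.486, 0.484, -0.514, 0.515]
contact_force: [0.9, 0.2, 0.5]
gripper_width: 0.456
[[-0.1432, 0.1332, 0.0143]]
t 11.5667 eef [0.6228 0.0578 0.2261] in cooker -0.0015 0.0398 err rot [-0.17  0.21 -0.04] F [0.9 0.2 0.5] w 0.456
scene [(0.58, (np.float64(-0.0025), np.float64(-0.1245)))]
scene [(0.73, (np.float64(-0.1846), np.float64(0.0083)))]
top [(0.69, (np.float64(0.0051), np.float64(-0.1228)))]
top [(0.16, (np.float64(-0.2477), np.float64(-0.2141)))]
```

View pics/a6.png

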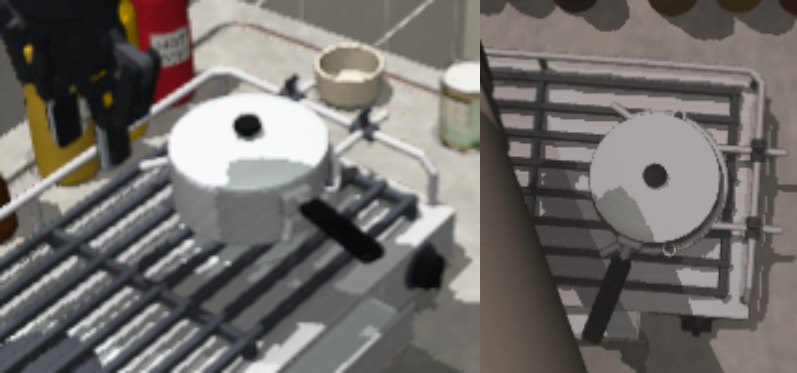

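```bash
python3 - <<'E'
from h import *;from fit import T,p
def inv(w):
    c,s=np.cos(p[2]),np.sin(p[2]);d=w[:2]-p[:2];return (c*d[0]+s*d[1]).round(4),(-s*d[0]+c*d[1]).round(4)
b2=lambda u,v:(230+(u-480)/317*170,90+v*200/373)
print('handle end',inv(ray('top',b2(597,340),.134)),'knob',inv(ray('top',b2(655,176),.161)),'lid',inv(ray('top',b2(655,176),.148)))
print('tips',inv(ray('top',b2(614,104),.108)),inv(ray('top',b2(603,253),.108)))
print('scene knob',inv(ray('scene',(210+247*180/480,140+124*140/373),.159)))
for x in(-.19,-.14):print(T(p,[[x,.01,.2]]))
E
python3 lin.py 0.6224 0.058 0.24 0.4326 0.040 0.24
```

```text
handle end (np.float64(-0.163), np.float64(-0.0803)) knob (np.float64(-0.0025), np.float64(-0.1244)) lid (np.float64(-0.0005), np.float64(-0.1246))
tips (np.float64(0.0765), np.float64(-0.0781)) (np.float64(-0.0759), np.float64(-0.0788))
scene knob (np.float64(-0.0016), np.float64(-0.1183))
[[0.4328035  0.04006474 0.2       ]]
[[0.48270217 0.03688306 0.2       ]]
[[-0.003, -0.0204, 0.0017], [0.0268, -0.0195, -0.1866]]
t 11.8667 eef [0.6204 0.0551 0.2196] in cooker -0.0037 0.0369 err rot [0.27 0.07 0.07] F [-0.3 -0.3 -0.4] w 0.0
```

```bash
python3 -m crank '[{"linear":[0,-0.02,-0.01],"dr":[0,0,0],"hand":-1},{"linear":[0.005,-0.02,-0.04],"dr":[0,0,0],"hand":-1},{"linear":[0.012,-0.02,-0.08],"dr":[0,0,0],"hand":-1},{"linear":[0.018,-0.02,-0.12],"dr":[0,0,0],"hand":-1},{"linear":[0.024,-0.01,-0.155],"dr":[0,0,0],"hand":-1},{"linear":[0.027,0,-0.187],"dr":[0,0,0],"hand":-1},{"linear":[0.027,0.03,-0.187],"dr":[0,0,0],"hand":-1},{"linear":[0.027,0.05,-0.187],"dr":[0,0,0],"hand":-1},{"linear":[0.027,0.06,-0.187],"dr":[0,0,0],"hand":-1},{"linear":[0.027,0.06,-0.187],"dr":[0,0,0],"hand":-1}]'; python3 -m crank '[{"linear":[0,0,0],"dr":[0,0,0],"hand":-1},{"linear":[0,0,0],"dr":[0,0,0],"hand":-1}]';python3 lin.py 0.4328 0.040 0.045
```

```text
t: 12.7
eef_pos: [0.431, 0.0398, 0.159]
tool_rot: [0.482, -0.486, 0.517, -0.513]
contact_force: [0.1, 0.7, 1.0]
gripper_width: -0.001
t: 12.87
eef_pos: [0.434, 0.0406, 0.1622]
tool_rot: [0.484, -0.484, 0.516, -0.515]
contact_force: [0.2, 0.2, 0.1]
gripper_width: -0.002
[[0.0007, 0.1172, -0.001]]
t 12.8667 eef [0.434  0.0406 0.1622] in cooker -0.1888 0.0106 err rot [ 0.07  0.09 -0.03] F [0.2 0.2 0.1] w -0.002
```

Descend in front of the plate, above the bar, and check.

```bash
python3 -m crank '[{"linear":[0,0.03,-0.003],"dr":[0,0,0],"hand":-1},{"linear":[0,0.06,-0.003],"dr":[0,0,0],"hand":-1},{"linear":[0,0.085,-0.003],"dr":[0,0,0],"hand":-1},{"linear":[0,0.1,-0.003],"dr":[0,0,0],"hand":-1},{"linear":[0,0.11,-0.003],"dr":[0,0,0],"hand":-1},{"linear":[0,0.116,-0.003],"dr":[0,0,0],"hand":-1},{"linear":[0,0.117,-0.003],"dr":[0,0,0],"hand":-1},{"linear":[0,0.117,-0.003],"dr":[0,0,0],"hand":-1},{"linear":[0,0.117,-0.003],"dr":[0,0,0],"hand":-1}]';python3 lin.py 0.4328 0.040 0.045
python3 - <<'E'
from station import bot;import cv2
a=bot.read_camera('scene');cv2.imwrite('pics/a7.png',cv2.resize(a[200:360,240:450],None,fx=3,fy=3))
E
```

```text
t: 13.62
eef_pos: [0.4309, 0.0407, 0.0456]
tool_rot: [0.484, -0.484, 0.515, -0.515]
contact_force: [-0.3, 0.9, 0.4]
gripper_width: 0.005
[[0.0005, 0.0006, 0.0019]]
t 13.6167 eef [0.4309 0.0407 0.0456] in cooker -0.1919 0.0105 err rot [-0.01  0.08 -0.01] F [-0.3  0.9  0.4] w 0.005
```

View pics/a7.png

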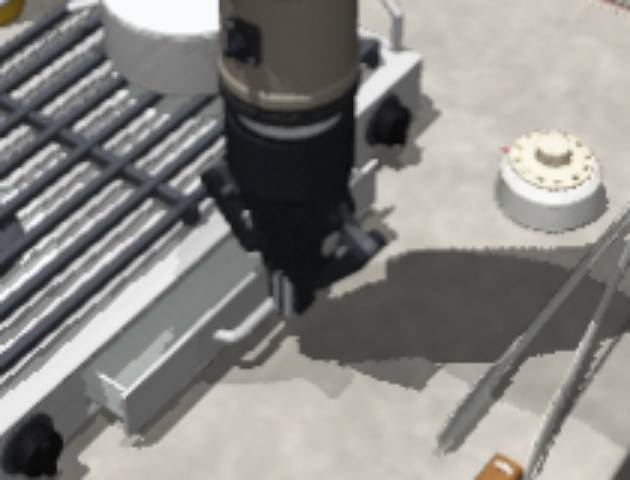

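Run:
```python
from h import *;from fit import T,p
from scipy.optimize import fsolve
for n,u,v in[('rk',385,240),('rkbot',375,258),('lk',203,178),('lkbot',255,245),('lkmid',225,205),('tip',292,315)]:
    t=np.array([240+u/3,200+v/3]);s=fsolve(lambda a:proj('scene',T(p,[[a[0],.0105,a[1]]]))[0]-t,[-.19,.1]);print(n,s.round(4))
```

```text
rk [-0.2608  0.1485]
rkbot [-0.2543  0.1293]
lk [-0.1221  0.1169]
lkbot [-0.163   0.0822]
lkmid [-0.1395  0.1035]
tip [-0.192   0.0358]
```

```bash
python3 -m crank '[{"linear":[0,0,0.003],"dr":[0,0,0],"hand":-1},{"linear":[0,0,0.006],"dr":[0,0,0],"hand":-1},{"linear":[0,0,0.009],"dr":[0,0,0],"hand":-1},{"linear":[0,0,0.012],"dr":[0,0,0],"hand":-1},{"linear":[0,0,0.015],"dr":[0,0,0],"hand":-1},{"linear":[0,0,0.018],"dr":[0,0,0],"hand":-1}]';python3 -m crank '[{"linear":[0,0,0.003],"dr":[0,0,0],"hand":-1},{"linear":[0,0,0.006],"dr":[0,0,0],"hand":-1},{"linear":[0,0,0.009],"dr":[0,0,0],"hand":-1}]';python3 lin.py 0.4328 0.040 0.045
```

```text
t: 14.17
eef_pos: [0.4484, 0.0394, 0.0447]
tool_rot: [0.484, -0.485, 0.516, -0.515]
contact_force: [0.6, 0.1, 0.6]
gripper_width: -0.002
t: 14.42
eef_pos: [0.4568, 0.0388, 0.0445]
tool_rot: [0.484, -0.485, 0.516, -0.515]
contact_force: [-2.5, 0.6, 1.2]
gripper_width: -0.001
[[0.0003, -0.0005, -0.024]]
t 14.4167 eef [0.4568 0.0388 0.0445] in cooker -0.166 0.0103 err rot [0.15 0.09 0.01] F [-2.5  0.6  1.2] w -0.001
```

```bash
python3 -m crank '[{"linear":[0,0,0.002],"dr":[0,0,0],"hand":-1},{"linear":[0,0,0.004],"dr":[0,0,0],"hand":-1},{"linear":[0,0,0.006],"dr":[0,0,0],"hand":-1},{"linear":[0,0,0.008],"dr":[0,0,0],"hand":-1}]';python3 -m crank '[{"linear":[0,0,0.002],"dr":[0,0,0],"hand":-1},{"linear":[0,0,0.004],"dr":[0,0,0],"hand":-1},{"linear":[0,0,0.006],"dr":[0,0,0],"hand":-1}]';python3 -m crank '[{"linear":[0,0,0.002],"dr":[0,0,0],"hand":-1},{"linear":[0,0,0.004],"dr":[0,0,0],"hand":-1}]';python3 lin.py 0.4328 0.040 0.045
```

```text
t: 14.75
eef_pos: [0.465, 0.0383, 0.0445]
tool_rot: [0.484, -0.485, 0.516, -0.515]
contact_force: [-1.3, 0.1, -0.2]
gripper_width: 0.001
t: 15.0
eef_pos: [0.4683, 0.038, 0.0442]
tool_rot: [0.482, -0.486, 0.517, -0.514]
contact_force: [-12.6, 1.9, 12.0]
gripper_width: 0.001
t: 15.17
eef_pos: [0.4703, 0.0379, 0.0441]
tool_rot: [0.481, -0.488, 0.517, -0.513]
contact_force: [-12.1, 0.9, 12.7]
gripper_width: 0.003
[[0.0002, -0.0005, -0.0376]]
t 15.1667 eef [0.4703 0.0379 0.0441] in cooker -0.1524 0.0102 err rot [0.57 0.16 0.14] F [-12.1   0.9  12.7] w 0.003
```

Run:
```python
from station import bot;import cv2
a=bot.read_camera('scene');cv2.imwrite('pics/a8.png',cv2.resize(a[200:340,240:420],None,fx=4,fy=4,interpolation=cv2.INTER_CUBIC))
o=bot.get_obs();print(o['contact_force'],o['torque'],o['eef_pos'])
```

```text
[-2.42036773 -0.75826547  2.86891995] [-0.11165093  0.51709844 -0.02092001] [0.47246127 0.03786404 0.04439964]
```

View pics/a8.png

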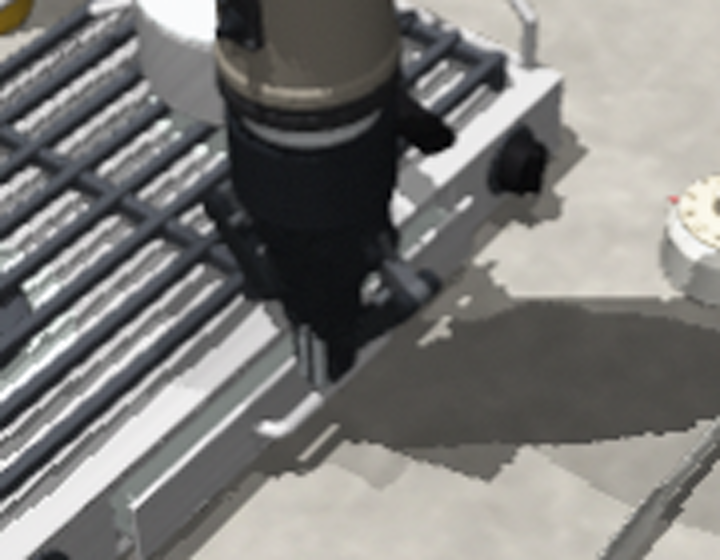

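```bash
python3 -m crank '[{"linear":[0,0,-0.008],"dr":[0,0,0],"hand":-1},{"linear":[-0.005,0,-0.018],"dr":[0,0,0],"hand":-1},{"linear":[-0.012,0,-0.025],"dr":[0,0,0],"hand":-1},{"linear":[-0.02,0,-0.03],"dr":[0,7,0],"hand":-1},{"linear":[-0.02,0,-0.03],"dr":[0,14,0],"hand":-1},{"linear":[-0.02,0,-0.03],"dr":[0,21,0],"hand":-1},{"linear":[-0.02,0,-0.03],"dr":[0,28,0],"hand":-1},{"linear":[-0.02,0,-0.03],"dr":[0,35,0],"hand":-1},{"linear":[-0.02,0,-0.03],"dr":[0,42,0],"hand":-1},{"linear":[-0.02,0,-0.03],"dr":[0,49,0],"hand":-1}]';python3 -m crank '[{"linear":[0,0,0],"dr":[0,7,0],"hand":-1},{"linear":[0,0,0],"dr":[0,14,0],"hand":-1},{"linear":[0,0,0],"dr":[0,21,0],"hand":-1},{"linear":[0,0,0],"dr":[0,28,0],"hand":-1},{"linear":[0,0,0],"dr":[0,35,0],"hand":-1},{"linear":[0,0,0],"dr":[0,41,0],"hand":-1},{"linear":[0,0,0],"dr":[0,41,0],"hand":-1},{"linear":[0,0,0],"dr":[0,41,0],"hand":-1}]';python3 lin.py 0.4328 0.040 0.045;python3 - <<'E'
from station import bot;import cv2
from h import *;from fit import T,p
def inv(w):
    c,s=np.cos(p[2]),np.sin(p[2]);d=w[:2]-p[:2];return (c*d[0]+s*d[1]).round(4),(-s*d[0]+c*d[1]).round(4)
a=bot.read_camera('scene');r=bot.place_of('scene','tray_pull');print([(x['score'],x['xy'],inv(ray('scene',x['xy'],.033))) for x in r])
cv2.imwrite('pics/a9.png',cv2.resize(a[200:340,240:420],None,fx=4,fy=4,interpolation=cv2.INTER_CUBIC))
E
```

```text
t: 16.05
eef_pos: [0.4459, 0.0604, 0.0447]
tool_rot: [0.225, -0.226, 0.671, -0.67]
contact_force: [-0.2, 0.5, -1.0]
gripper_width: 0.003
t: 16.72
eef_pos: [0.446, 0.0603, 0.0447]
tool_rot: [-0.021, 0.02, 0.707, -0.707]
contact_force: [-0.4, -0.1, -0.3]
gripper_width: -0.002
[[0.012, -0.0003, 0.021]]
t 16.7167 eef [0.446  0.0603 0.0447] in cooker -0.1781 0.031 err rot [ 6.000e-02 -8.967e+01  6.000e-02] F [-0.4 -0.1 -0.3] w -0.002
[(0.67, [323.3, 295.0], (np.float64(-0.1526), np.float64(0.0049)))]
```

```bash
python3 -m crank '[{"linear":[-0.005,0,0],"dr":[0,0,0],"hand":-1},{"linear":[-0.01,0,0],"dr":[0,0,0],"hand":-1},{"linear":[-0.014,0,0],"dr":[0,0,0],"hand":-1},{"linear":[-0.018,0,0],"dr":[0,0,0],"hand":-1},{"linear":[-0.021,0,0],"dr":[0,0,0],"hand":-1},{"linear":[-0.024,0,0],"dr":[0,0,0],"hand":-1},{"linear":[-0.026,0,0],"dr":[0,0,0],"hand":-1}]';python3 -m crank '[{"linear":[-0.002,0,0],"dr":[0,0,0],"hand":-1},{"linear":[-0.004,0,0],"dr":[0,0,0],"hand":-1}]';python3 -m crank '[{"linear":[-0.001,0,0],"dr":[0,0,0],"hand":-1},{"linear":[-0.002,0,0],"dr":[0,0,0],"hand":-1}]';python3 lin.py 0.4328 0.040 0.045
```

```text
t: 17.4
eef_pos: [0.4726, 0.0579, 0.0446]
tool_rot: [-0.023, 0.021, 0.707, -0.707]
contact_force: [-1.0, 0.1, 0.1]
gripper_width: 0.0
t: 17.57
eef_pos: [0.4763, 0.0576, 0.0445]
tool_rot: [0.023, -0.021, -0.707, 0.707]
contact_force: [0.6, -0.1, -0.0]
gripper_width: -0.002
t: 17.73
eef_pos: [0.4782, 0.0576, 0.0445]
tool_rot: [-0.023, 0.021, 0.707, -0.707]
contact_force: [-0.4, -0.4, -0.8]
gripper_width: -0.0
[[0.0442, -0.0004, 0.0203]]
t 17.7333 eef [0.4782 0.0576 0.0445] in cooker -0.1458 0.0303 err rot [ 8.000e-02 -8.991e+01  8.000e-02] F [-0.4 -0.4 -0.8] w -0.0
```

```bash
for i in 1 2 3; do python3 -m crank '[{"linear":[-0.001,0,0],"dr":[0,0,0],"hand":-1},{"linear":[-0.002,0,0],"dr":[0,0,0],"hand":-1}]' | grep -E 'eef|contact'; done;python3 lin.py 0.4328 0.040 0.045
```

```text
eef_pos: [0.4798, 0.0574, 0.0445]
contact_force: [-0.5, -0.2, 0.6]
eef_pos: [0.4819, 0.0573, 0.0445]
contact_force: [-1.9, -0.2, 0.7]
eef_pos: [0.4824, 0.0572, 0.0443]
contact_force: [-8.1, 1.1, 6.7]
[[0.0485, -0.0004, 0.0202]]
t 18.2333 eef [0.4824 0.0572 0.0443] in cooker -0.1416 0.0302 err rot [  0.21 -89.9    0.27] F [-8.1  1.1  6.7] w -0.001
```

```bash
for i in 1 2 ; do python3 -m crank '[{"linear":[-0.001,0,0],"dr":[0,0,0],"hand":-1},{"linear":[-0.002,0,0],"dr":[0,0,0],"hand":-1},{"linear":[-0.002,0,0],"dr":[0,0,0],"hand":-1}]' | grep -E 'eef|contact'; done;python3 lin.py 0.4328 0.040 0.045
```

```text
eef_pos: [0.4824, 0.0571, 0.044]
contact_force: [-10.4, 1.8, 8.0]
eef_pos: [0.4824, 0.057, 0.0437]
contact_force: [-14.2, 1.8, 13.5]
[[0.0485, -0.0006, 0.02]]
t 18.7333 eef [0.4824 0.057  0.0437] in cooker -0.1415 0.0301 err rot [  0.47 -89.85   0.66] F [-14.2   1.8  13.5] w 0.004
```

```bash
python3 -m crank '[{"linear":[0.01,0,0],"dr":[0,0,0],"hand":-1},{"linear":[0.025,0,0],"dr":[0,0,0],"hand":-1},{"linear":[0.045,-0.01,0],"dr":[0,0,0],"hand":-1},{"linear":[0.048,-0.04,0],"dr":[0,0,0],"hand":-1},{"linear":[0.048,-0.08,0],"dr":[0,0,0],"hand":-1},{"linear":[0.048,-0.12,0],"dr":[0,0,0],"hand":-1},{"linear":[0.048,-0.16,0],"dr":[0,0,0],"hand":-1},{"linear":[0.048,-0.2,0],"dr":[0,0,0],"hand":-1},{"linear":[0.048,-0.24,0],"dr":[0,0,0],"hand":-1},{"linear":[0.048,-0.25,0],"dr":[0,0,0],"hand":-1}]';python3 lin.py 0.43 0.36 0.30
```

```text
t: 19.57
eef_pos: [0.4439, 0.0605, 0.3013]
tool_rot: [-0.019, 0.026, 0.708, -0.706]
contact_force: [1.3, -0.6, 0.4]
gripper_width: -0.001
[[0.0327, 0.002, -0.298]]
t 19.5667 eef [0.4439 0.0605 0.3013] in cooker -0.1802 0.0311 err rot [ -0.28 -89.94  -0.59] F [ 1.3 -0.6  0.4] w -0.001
```

```bash
python3 -m crank '[{"linear":[0.003,0,-0.035],"dr":[0,0,0],"hand":-1},{"linear":[0.006,0,-0.07],"dr":[0,0,0],"hand":-1},{"linear":[0.01,0,-0.11],"dr":[0,0,0],"hand":-1},{"linear":[0.015,0,-0.15],"dr":[0,0,0],"hand":-1},{"linear":[0.02,0,-0.19],"dr":[0,0,0],"hand":-1},{"linear":[0.025,0,-0.23],"dr":[0,0,0],"hand":-1},{"linear":[0.03,0,-0.265],"dr":[0,0,0],"hand":-1},{"linear":[0.03,0,-0.298],"dr":[0,0,0],"hand":-1},{"linear":[0.03,0,-0.298],"dr":[0,0,0],"hand":-1},{"linear":[0.03,0,-0.298],"dr":[0,0,0],"hand":-1}]' | head -2
cat > chk.py <<'E'
from h import *;from fit import T,p
def inv(w):
    c,s=np.cos(p[2]),np.sin(p[2]);d=w[:2]-p[:2];return (c*d[0]+s*d[1]).round(4),(-s*d[0]+c*d[1]).round(4)
ims={c:bot.read_camera(c) for c in('scene','top')}
for c in ims:
    for n,z in(('tray_pull',.033),('saucepan',.084),('ramekin_a',0),('timer',0),('tomato_tin',0)):
        print(c,n,[(round(x['score'],2),inv(ray(c,x['xy'],z)),ray(c,x['xy'],z)[:2].round(3)) for x in bot.place_of(c,n)[:1]])
    for n in('jaw_front','jaw_back'):print(c,n,[(round(x['score'],2),np.round(x['extent'],1)) for x in bot.search_frame(c,n)[:2]])
# knob by darkness near the pan, on the bright lid
t=ims['top'];t0=cv2.imread('pics/top0.png');cv2.imwrite('pics/topf.png',t);cv2.imwrite('pics/scenef.png',ims['scene'])
g=cv2.cvtColor(t,6);q=proj('top',T(p,[[0,-.127,.161]]))[0].round().astype(int)
w=g[q[1]-14:q[1]+15,q[0]-14:q[0]+15];yy,xx=np.nonzero(w<70);k=(q[0]-14+xx.mean(),q[1]-14+yy.mean());print('knob',len(xx),inv(ray('top',k,.161)))
# lead-in tips: match start-image patches (jaw shut) in the final picture
for n,c in(('tipb',(302.4,146.2)),('tipf',(295.7,225.2))):
    x,y=map(round,c);tp=t0[y-6:y+7,x-7:x+8];s=t[y-14:y+15,x-15:x+16];m=cv2.matchTemplate(s,tp,5);_,v,_,l=cv2.minMaxLoc(m);print(n,round(v,2),'shift px',l[0]-8,l[1]-8)
E
python3 chk.py
```

```text
t: 20.4
eef_pos: [0.4287, 0.3611, 0.294]
scene tray_pull [(0.68, (np.float64(-0.1467), np.float64(0.0001)), array([0.475, 0.027]))]
scene saucepan [(0.82, (np.float64(0.0026), np.float64(-0.1277)), array([ 0.616, -0.11 ]))]
scene ramekin_a [(0.59, (np.float64(-0.2887), np.float64(0.1634)), array([0.344, 0.199]))]
scene timer [(0.74, (np.float64(-0.2459), np.float64(-0.2113)), array([ 0.363, -0.177]))]
scene tomato_tin [(0.77, (np.float64(-0.0292), np.float64(-0.3975)), array([ 0.567, -0.377]))]
scene jaw_front [(0.61, array([147.3, 164.6, 378.6, 373.5]))]
scene jaw_back [(0.44, array([268. , 250.1, 352. , 335.9]))]
top tray_pull [(0.84, (np.float64(-0.1502), np.float64(-0.0027)), array([0.472, 0.025]))]
top saucepan [(0.93, (np.float64(0.0024), np.float64(-0.1277)), array([ 0.616, -0.11 ]))]
top ramekin_a [(0.71, (np.float64(-0.2833), np.float64(0.1609)), array([0.349, 0.197]))]
top timer [(0.6, (np.float64(-0.2526), np.float64(-0.2158)), array([ 0.356, -0.181]))]
top tomato_tin [(0.9, (np.float64(-0.0304), np.float64(-0.3961)), array([ 0.566, -0.375]))]
top jaw_front [(0.74, array([298.2, 145.9, 322.3, 156.4])), (0.53, array([294.4, 222.8, 336.9, 223.5]))]
top jaw_back []
knob 124 (np.float64(-0.0014), np.float64(-0.1237))
tipb 1.0 shift px 0 0
tipf 0.91 shift px 0 0
```

Run:
```python
import cv2,numpy as np
a=cv2.imread('pics/top0.png');b=cv2.imread('pics/topf.png')
U=lambda i:cv2.resize(i,None,fx=8,fy=8,interpolation=cv2.INTER_CUBIC)
def m(n,x,y,hx,hy):
    t=U(a[y-hy:y+hy+1,x-hx:x+hx+1]);s=U(b[y-hy-4:y+hy+5,x-hx-4:x+hx+5]);_,v,_,l=cv2.minMaxLoc(cv2.matchTemplate(s,t,5));print(n,round(v,3),(l[0]-32)/8,(l[1]-32)/8)
m('tipb',301,146,4,4);m('tipb2',304,148,4,4);m('tipf',296,225,4,4);m('tipf2',299,224,4,4);m('rail ref',377,170,6,6);m('rail ref2',377,212,6,6)
```

```text
tipb 0.997 0.0 0.0
tipb2 0.997 0.0 0.0
tipf 0.954 0.25 0.375
tipf2 0.959 0.875 0.25
rail ref 0.996 0.0 0.0
rail ref2 0.995 0.0 0.0
```

Run:
```python
import cv2,numpy as np
a=cv2.cvtColor(cv2.imread('pics/top0.png'),6).astype(int);b=cv2.cvtColor(cv2.imread('pics/topf.png'),6).astype(int)
for x in range(292,336,3):print(x,a[217:231,x],b[217:231,x])
```

```text
292 [149 150 150 147 149 148 137  69  64  64  58  65  88 104] [153 154 154 154 155 153 142  73  68  66  62  67  91 107]
295 [147 148 149 150 144 129 126 140 123  93  52  58  88 104] [153 155 154 154 153 143  97 132 146 126  97  61  93 108]
298 [148 147 149 142 115 135 145 119  86  49  46  53  88  89] [154 154 154 156 150 130 146 149 115  79  63  55  91  93]
301 [148 144 128 124 146 135 104  61  42  46  46  49  73  89] [153 154 147 117 138 150 127  94  53  50  47  41  41  43]
304 [140 113 135 144 115  95 148 133  43  43  48  55  61  88] [135 148 124  83 119 113 119 137  45  53  55  39  43  42]
307 [122 104 135 145 117 112 149 136  56  60  63  57  55  88] [131 157 152 130  94 131 140 145 145 140 135 122  65  41]
310 [148 139 115 130 144 125 105 109  51  58  61  57  52  87] [119  99 155 153 140 106 108  95  76  57  60  60  43  43]
313 [149 147 141 107 124 141 132 101  47  41  49  58  51  73] [149 105  86 156 154 146 106  51  50  46  45  47  51  75]
316 [150 147 149 139 101 132 145 115  78  41  43  46  56  71] [156 141  73 102 108  75  62  73  66  42  46  48  51  75]
319 [113 148 148 146 127 123 138 133  96  40  43  46  52  53] [155 156 141  46  50  63 100 142  74  49  46  43  44  55]
322 [107 147 145 146 124 102 133 144 111  59  42  42  45  57] [156 155 141  47  46  54  97 150 127  87  44  44  46  61]
325 [101 146 146 145 125 110 136 144 104  49  42  43  43  51] [156 156 141  49  47  56  80 102 115  60  43  46  46  55]
328 [101 144 123 127 136 149 148 149 136  55  39  42  43  54] [156 156 140  55  72  94 109 154 140  58  43  45  44  49]
331 [100 141 108 141  83  58  58  58  84 141  87  42  45  52] [156 142  57  47  52  48  62  65  88 148  94  45  48  56]
334 [100 150 143 117 104 148 147 144 128 100  41  40  42  40] [146  84  46  52  75 109 154 150 129  80  45  43  44  46]
```

```bash
python3 - <<'E'
from fit import *
print(T(p,[[.001,-.015,.2],[.001,-.05,.1]]))
E
python3 lin.py 0.6218 0.003 0.29 0.6218 0.003 0.22
```

```text
[[ 0.62182557  0.00296139  0.2       ]
 [ 0.6195984  -0.03196768  0.1       ]]
[[-0.2143, 0.0043, 0.3435], [-0.2144, 0.0743, 0.3435]]
t 21.2 eef [0.4292 0.3592 0.2947] in cooker -0.2139 0.3282 err rot [ 8.000e-02 -8.991e+01  8.000e-02] F [ 0.2  0.8 -0.5] w -0.001
```

```bash
python3 -m crank '[{"linear":[-0.021,0,0.034],"dr":[0,-7,0],"hand":-1},{"linear":[-0.043,0,0.069],"dr":[0,-14,0],"hand":-1},{"linear":[-0.064,0,0.103],"dr":[0,-21,0],"hand":-1},{"linear":[-0.086,0,0.137],"dr":[0,-28,0],"hand":-1},{"linear":[-0.107,0,0.172],"dr":[0,-35,0],"hand":-1},{"linear":[-0.129,0,0.206],"dr":[0,-42,0],"hand":-1},{"linear":[-0.15,0,0.24],"dr":[0,-49,0],"hand":-1},{"linear":[-0.171,0,0.275],"dr":[0,-56,0],"hand":-1},{"linear":[-0.193,0,0.309],"dr":[0,-63,0],"hand":-1},{"linear":[-0.2143,0.004,0.3435],"dr":[0,-70,0],"hand":-1}]' | head -1;python3 -m crank '[{"linear":[0,0.01,0],"dr":[0,-7,0],"hand":-1},{"linear":[0,0.03,0],"dr":[0,-14,0],"hand":-1},{"linear":[0,0.05,0],"dr":[0,-19.9,0],"hand":-1},{"linear":[0,0.07,0],"dr":[0,-19.9,0],"hand":-1},{"linear":[0,0.07,0],"dr":[0,-19.9,0],"hand":-1},{"linear":[0,0.07,0],"dr":[0,-19.9,0],"hand":-1}]';python3 lin.py 0.6218 0.003 0.102
```

```text
t: 22.03
t: 22.53
eef_pos: [0.6123, 0.0193, 0.2209]
tool_rot: [0.467, -0.469, 0.531, -0.529]
contact_force: [-1.3, 0.7, 1.5]
gripper_width: -0.005
[[0.0149, 0.1189, 0.012]]
t 22.5333 eef [0.6123 0.0193 0.2209] in cooker -0.0096 0.0007 err rot [ 0.23 -3.5   0.02] F [-1.3  0.7  1.5] w -0.005
```

```bash
python3 -m crank '[{"linear":[0.008,0.01,0.006],"dr":[0.2,-2,0],"hand":-1},{"linear":[0.015,0.02,0.012],"dr":[0.2,-3.5,0],"hand":-1},{"linear":[0.015,0.045,0.012],"dr":[0.2,-3.5,0],"hand":-1},{"linear":[0.015,0.07,0.012],"dr":[0.2,-3.5,0],"hand":-1},{"linear":[0.015,0.09,0.012],"dr":[0.2,-3.5,0],"hand":-1},{"linear":[0.015,0.105,0.012],"dr":[0.2,-3.5,0],"hand":-1},{"linear":[0.015,0.115,0.012],"dr":[0.2,-3.5,0],"hand":-1},{"linear":[0.015,0.117,0.012],"dr":[0.2,-3.5,0],"hand":-1},{"linear":[0.015,0.117,0.012],"dr":[0.2,-3.5,0],"hand":-1}]';python3 lin.py 0.6196 -0.032 0.102
```

```text
t: 23.28
eef_pos: [0.6233, 0.0032, 0.1052]
tool_rot: [-0.485, 0.483, -0.515, 0.516]
contact_force: [-0.1, -1.0, 0.5]
gripper_width: 0.001
[[0.0354, 0.0032, -0.0015]]
t 23.2833 eef [0.6233 0.0032 0.1052] in cooker 0.0025 -0.0146 err rot [-0.14  0.03  0.  ] F [-0.1 -1.   0.5] w 0.001
```

```bash
python3 -m crank '[{"linear":[0.006,0.001,-0.001],"dr":[0,0,0],"hand":-1},{"linear":[0.012,0.002,-0.001],"dr":[0,0,0],"hand":-1},{"linear":[0.018,0.002,-0.001],"dr":[0,0,0],"hand":-1},{"linear":[0.023,0.002,-0.001],"dr":[0,0,0],"hand":-1},{"linear":[0.027,0.002,-0.001],"dr":[0,0,0],"hand":-1},{"linear":[0.03,0.002,-0.001],"dr":[0,0,0],"hand":-1},{"linear":[0.032,0.002,-0.001],"dr":[0,0,0],"hand":-1}]' | grep -E 'eef|cont'; for i in 1 2 3; do python3 -m crank '[{"linear":[0.001,0,0],"dr":[0,0,0],"hand":-1},{"linear":[0.002,0,0],"dr":[0,0,0],"hand":-1}]' | grep -E 'eef|cont'; done
```

```text
eef_pos: [0.6199, -0.0285, 0.1028]
contact_force: [0.5, 5.3, 0.3]
eef_pos: [0.6201, -0.0287, 0.1029]
contact_force: [2.3, 5.1, -0.9]
eef_pos: [0.6205, -0.0304, 0.1029]
contact_force: [1.9, 7.2, -1.5]
eef_pos: [0.6209, -0.0307, 0.1031]
contact_force: [3.4, 10.7, -1.3]
```

```bash
for i in 1 2 3 4; do python3 -m crank '[{"linear":[0.001,0,0],"dr":[0,0,0],"hand":-1},{"linear":[0.002,0,0],"dr":[0,0,0],"hand":-1}]' | grep -E 'eef|cont'; done; python3 lin.py 0.6196 -0.032 0.102
```

```text
eef_pos: [0.6212, -0.0309, 0.1033]
contact_force: [3.7, 12.9, -0.9]
eef_pos: [0.6213, -0.031, 0.1035]
contact_force: [4.1, 16.9, -1.6]
eef_pos: [0.6214, -0.031, 0.1036]
contact_force: [3.9, 21.4, 0.1]
eef_pos: [0.6215, -0.0311, 0.1038]
contact_force: [3.9, 23.9, 1.1]
[[0.001, 0.0018, -0.0019]]
t 25.0333 eef [ 0.6215 -0.0311  0.1038] in cooker 0.0028 -0.049 err rot [-0.39  0.53 -0.7 ] F [ 3.9 23.9  1.1] w 0.001
```

```bash
python3 -m crank '[{"linear":[-0.006,0,0],"dr":[0,0,0],"hand":-1},{"linear":[-0.012,0,0],"dr":[0,0,0],"hand":-1},{"linear":[-0.025,0,0],"dr":[0,0,0],"hand":-1},{"linear":[-0.05,-0.01,0],"dr":[0,0,0],"hand":-1},{"linear":[-0.06,-0.05,0],"dr":[0,0,0],"hand":-1},{"linear":[-0.07,-0.09,0],"dr":[0,0,0],"hand":-1},{"linear":[-0.08,-0.13,0],"dr":[0,0,0],"hand":-1},{"linear":[-0.09,-0.16,-0.01],"dr":[0,0,0],"hand":-1},{"linear":[-0.12,-0.18,-0.03],"dr":[0,0,0],"hand":-1},{"linear":[-0.15,-0.185,-0.05],"dr":[0,0,0],"hand":-1}]' | head -2;python3 -m crank '[{"linear":[-0.03,0,-0.02],"dr":[0,0,0],"hand":-1},{"linear":[-0.06,0,-0.04],"dr":[0,0,0],"hand":-1},{"linear":[-0.09,0,-0.06],"dr":[0,0,0],"hand":-1},{"linear":[-0.12,0,-0.08],"dr":[0,0,0],"hand":-1},{"linear":[-0.15,0,-0.1],"dr":[0,0,0],"hand":-1},{"linear":[-0.18,0,-0.12],"dr":[0,0,0],"hand":-1},{"linear":[-0.2,0,-0.13],"dr":[0,0,0],"hand":-1},{"linear":[-0.2,0,-0.13],"dr":[0,0,0],"hand":-1}]' ; cp pics/topf.png pics/topf1.png; python3 chk.py | grep -vE 'ram|timer|tin'
python3 - <<'E'
import cv2,numpy as np
a,b,c=[cv2.cvtColor(cv2.imread(f'pics/{n}.png'),6).astype(int) for n in('top0','topf1','topf')]
for x in(295,298,301,322,331):print(x,a[219:229,x],b[219:229,x],c[219:229,x])
E
```

```text
t: 25.87
eef_pos: [0.5798, 0.1098, 0.2919]
t: 26.53
eef_pos: [0.4571, 0.3234, 0.2876]
tool_rot: [0.487, -0.485, 0.514, -0.513]
contact_force: [-1.0, -0.5, 0.4]
gripper_width: 0.0
scene tray_pull [(0.84, (np.float64(-0.1479), np.float64(0.0085)), array([0.475, 0.036]))]
scene saucepan [(0.69, (np.float64(0.0065), np.float64(-0.1265)), array([ 0.62 , -0.109]))]
scene jaw_front [(0.65, array([135.1, 164.1, 382.6, 375.9])), (0.51, array([315.7, 212.6, 335.5, 230.1]))]
scene jaw_back [(0.53, array([264.6, 197.5, 275.3, 204. ]))]
top tray_pull [(0.64, (np.float64(-0.1449), np.float64(-0.0039)), array([0.477, 0.023]))]
top saucepan [(0.92, (np.float64(0.0041), np.float64(-0.1248)), array([ 0.618, -0.107]))]
top jaw_front [(0.67, array([340.2, 304.8, 377.3, 338.8])), (0.65, array([293.1, 221.4, 331.4, 225.5]))]
top jaw_back [(0.4, array([300.3, 144.4, 313.2, 152.8]))]
knob 124 (np.float64(-0.0008), np.float64(-0.1258))
tipb 1.0 shift px 0 0
tipf 0.97 shift px 0 0
295 [149 150 144 129 126 140 123  93  52  58] [154 154 153 143  97 132 146 126  97  61] [155 156 151 134 131 146 130  98  56  62]
298 [149 142 115 135 145 119  86  49  46  53] [154 156 150 130 146 149 115  79  63  55] [156 149 121 141 151 123  91  53  50  57]
301 [128 124 146 135 104  61  42  46  46  49] [147 117 138 150 127  94  53  50  47  41] [134 131 150 141 107  63  47  48  47  43]
322 [145 146 124 102 133 144 111  59  42  42] [141  47  46  54  97 150 127  87  44  44] [133  47  47  56 103 151 116  63  44  45]
331 [108 141  83  58  58  58  84 141  87  42] [ 57  47  52  48  62  65  88 148  94  45] [ 54  48  54  50  62  64  88 147  93  44]
```

```bash
python3 -c "
from station import bot
o=bot.get_obs();print(o['t'],abs(o['joint_vel']).max());print(bot.hand_in())"
```

```text
27.3333 0.0032279377845528994
the job is handed in; nothing more can be done
None
```

The saucepan is in its holder with both jaws shut, and the spill tray is home. I handed in at 27.3 s; no verdict is reported.

- **Saucepan:** I slid it along the grate cradled between the open fingers; the jaws took about 14 N. After that push, the top picture still showed the front jaw open by roughly 0.015 rad. A second straight push with the fingers shut, up to 24 N against a firm stop, cured it.
- **Jaws:** in the last top picture both jaw lead-ins match the pixels of the start picture, when they were shut. The lid knob puts the pan at about (-0.001, -0.126) m in the cooker's frame, against a holder centre of about (0, -0.1265).
- **Tray:** the first push carried it over the catch, with up to 12.6 N in the push direction. I then turned the gripper 90° and pressed again. It stood rigid at 14 N. The camera estimates of the pull's position are -0.145 to -0.150 m, where home is -0.150.
- **Other things:** the dish, timer and tin were within about 1 cm of their start positions, by network estimates taken before the second pan push. The highest wrist force I saw was about 24 N (readings at the end of each call). The arm finished clear of everything.
- **Disagreements:** the networks put the pan 3 to 7 mm off in x in the last check, up to 7 mm from the knob measurement. I trusted the knob and the jaw match. The picture limit was reached before the end, so the last checks are numerical only.

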